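# Strip the rotor from the classroom centrifuge

### The job

Strip the centrifuge for cleaning: unscrew the red wing nut (counterclockwise seen from above) without wrenching it against its thread and put it in the white tray, then take off the brass washer by itself and put it in the tray too, and last lift the rotor off the spindle and set it down gently, upright and fully home in the cork ring. Work in that order, one piece at a time, and leave the lid, the slide box and the wash bottle alone.

Things in the scene. Friction and masses are not known exactly. Their poses are not given: they have to be found in the camera images.
- nut_mid (a point): red plastic wing nut, closed top, 46 mm tall, about 60 g; the point is on its axis half-way up (23 mm above its underside); x along the wings, z up. Hub 31 mm across, 24 mm tall; above it the wings, one flat bar 50 mm long (x), 10 mm thick (y), from 24 to 46 mm above the underside. Starts screwed down against the washer, wings at any angle; it comes off as spindle says
- washer_mid (a point): brass pressure washer, 38 mm across, bore 20 mm, 6 mm thick, 40 g; the point is its centre, z along its axis. Lies loose round the spindle, on top of the rotor's neck and under the nut
- rotor_mid (a point): aluminium rotor with 8 tube bores, 66 mm tall, about 350 g, loose on the spindle; point on its axis half-way up (33 mm), z up. Heights from its underside: drive hub 36 mm across, 0 to 12; body 96 mm across from 12, its top sloping in to 48 mm across at 42; round neck 30 mm across, 42 to 66 mm, to lift it by. Bore right through, 19 mm
- spindle_tip (a point): top end of the centrifuge's upright steel spindle, on its axis. At the start the undersides of the rotor, washer and nut are 91.5, 25.5 and 19.5 mm below this point; the bowl floor is 97.5 mm below it, the bowl's rim (162 mm across) 83.5 mm below it. The machine is fixed
- tray: white shallow tray fixed to the bench, outside 140 mm (x) by 150 mm (y) by 14 mm tall, walls and floor 4 mm; origin under its centre, on the bench
- cork_ring: cork ring fixed to the bench, 108 mm outside, hole 48 mm, 25 mm tall; origin at its centre, on the bench. The rotor's drive hub goes into the hole and its body rests on the cork, the rotor's underside then 13 mm above the bench
- lid: bystander: clear domed lid of the centrifuge lying on the bench, 152 mm across, 78 mm tall, origin under its centre
- slide_box: bystander: open cream box of microscope slides, 60 mm (x) by 100 mm (y), its raised lid 63 mm tall, origin under its centre
- wash_bottle: bystander: white wash bottle with blue cap, 56 mm across, 130 mm tall, origin under its centre
- spindle: the same steel spindle, fixed (it does not turn), 16 mm across, z up, origin on the bowl floor 75 mm above the bench. Coarse right-hand thread with 2 mm of play: turned counterclockwise from above, the nut rises 20 mm per turn (3.2 mm per rad). It runs off after a little over half a turn (at least 3 rad, how much more varies: feel for it), then lifts straight off; before that the thread holds it
Mind the look-alikes: they are no part of the job. There is more than one size of the part that bears nut_mid; the job needs the smallest.

How it is judged (in metres and radians):
On the way, in this order (a step that is already met when the one before it is completed fails the run):
1. the nut is released in the tray while the washer and the rotor are still in place on the spindle (x of nut_mid in the frame of tray between -0.066 and 0.066 m and y of nut_mid in the frame of tray between -0.071 and 0.071 m and height (world z) of nut_mid below 0.036 m and contact force between nut and the fingers below 0.1 N and distance between washer_mid and spindle_tip below 0.03 m and distance between rotor_mid and spindle_tip between 0.053 and 0.065 m), for 0.2 s.
2. the washer too is released in the tray while the rotor is still in place on the spindle (x of washer_mid in the frame of tray between -0.066 and 0.066 m and y of washer_mid in the frame of tray between -0.071 and 0.071 m and height (world z) of washer_mid below 0.036 m and contact force between washer and the fingers below 0.1 N and distance between rotor_mid and spindle_tip between 0.053 and 0.065 m), for 0.2 s.
At the end, for the whole second after the job is handed in: Nut and washer lie at rest inside the tray (centres within its inner walls and under 36 mm above the bench). The rotor stands at rest in the cork ring, its axis within 9 mm of the ring's, its middle under 49 mm above the bench (46 when fully home), tilted less than 0.06 rad (x of nut_mid in the frame of tray between -0.066 and 0.066 m and y of nut_mid in the frame of tray between -0.071 and 0.071 m and height (world z) of each of nut_mid, washer_mid below 0.036 m and x of washer_mid in the frame of tray between -0.066 and 0.066 m and y of washer_mid in the frame of tray between -0.071 and 0.071 m and horizontal distance between rotor_mid and cork_ring below 0.009 m and height (world z) of rotor_mid below 0.049 m and angle between rotor_mid's own z axis and vertical below 0.06 rad and linear speed of each of rotor, nut, washer below 0.02 m/s); the robot touches nothing.
It fails at once if the nut is wrenched against its thread with more than 45 N (contact force between nut and spindle above 45 N).
It fails at once if the rotor is rammed onto the cork (over 120 N) (contact force between rotor and cork_ring above 120 N).
It fails at once if the rotor is dropped (let go and falling faster than 0.45 m/s, about 10 mm of fall) (contact force between rotor and the fingers below 0.1 N and linear speed of rotor above 0.45 m/s).
It fails at once if the lid, the slide box or the wash bottle is moved more than 20 mm (distance of any of lid, slide_box, wash_bottle from where it was at the start of the episode above 0.02 m).
It also fails if it takes over 72 s, if anything falls off the work surface, if the arm or the gripper's body presses on something with over 40 N, if the wrist force passes 120 N, or if a joint passes its speed limit or range.

### The arm

A 6-joint arm with a two-finger parallel gripper is mounted at the origin on the work surface. World frame = base frame: x ahead of the robot, y to its left, z up, the work surface at z = 0. Lengths are in m, angles in degrees, forces in N, time in s.
With the tool pointing down it reaches from about 0.375 to 0.9 m from the base axis. Payload 3.1 kg.
Tool frame: the origin (TCP) lies at the very end of the fingers, on their centre line; the grasp point (between the pads) lies behind it (bot.grip_depth is the z of the grasp point in the tool frame, in m); z points along the fingers, y is the direction in which the jaws open and shut (so a half turn about z gives the same grasp; the last joint's range is limited). The gripper opens to 87 mm and grips with 3 to 60 N. Pads are 19 mm wide; open, the fingers measure 117 mm over their backs; the gripper's body (75 mm by 190 mm) begins 51 mm behind the grasp point.
Start: joints at [61.679, 30.224, 82.088, -0, 67.689, -10.227], TCP at [0.194, 0.594, 0.223] pointing down, gripper open.
Joint ranges: [-176.69, 176.69], [-43.24, 126.21], [12.49, 139.97], [-82, 262], [0, 151.66], [-163.58, 163.58]. Speed limits (degrees/s): [159.86, 159.86, 180, 180, 180, 180].

### API

Orientations are given as a 3x3 rotation matrix whose columns are the frame's x, y, z axes.
In Python, from rig import bot, vision gives the robot as it stands. The module is installed in compiled form; this text tells all that it offers.
- The arm moves only by the shell command python3 -m jog 'ROWS'. ROWS is JSON, a list of rows, each a list of 3 entries, a list of its own where there are three numbers: the shift along the tool's x, y, z in mm, then the turn, a rotation vector about the tool's x, y, z in degrees, then the closure, from 0 (fully open) to 1 (shut). In form: [[[dx, dy, dz], [wx, wy, wz], fingers], ...]. A call has 1 to 12 rows; each row is the pose to reach, as a shift and turn from the pose commanded when the call began, along the tool's axes at that moment; what a row does not reach only later rows make up. A row lasts 1/12 s, in which the tool goes at most 41.7 mm and 7.16 degrees, less where a joint would pass 70% of its speed; a pose out of reach is approached as far as the arm can. A call with a gripper value outside its range is refused whole. The fingers move at their own pace and stop on an object; the grip force is fixed at half the most. Time passes only in rows, so rows that repeat a pose let the fingers close. It gives the time, the measured TCP pose, the force and the opening at its end, in the units of the state.
- bot.read_state(): the state, without advancing time (a new reading comes with each control period).
- vision.capture(name): name is "side" or "top" or "wrist"; returns the picture (400x640x3 uint8, red, green, blue); there is no depth.
- vision.camera_info(name): a dict with "intrinsics" (3x3 intrinsics, pixels), "camera_from_world" (4x4, takes a point from world to camera coordinates); the wrist camera has in their place "mount" (4x4, takes a point from camera to tool coordinates, whose origin is the TCP and whose axes are the flange's). Camera axes: x right, y up, looking along -z (the intrinsics and any distortion apply to the point x, -y, -z); pixel columns grow to the right and rows downward; lengths in m; the calibration is good to about 2 mm. The wrist camera is an equidistant fisheye: a pixel r from the principal point sees the ray r / f radians off the axis. A picture is of the moment at which its call begins: read the wrist's pose just before it. camera_info takes no time and is no camera call.
- bot.hand_in(): hands the job in, once; it reports no verdict.
The state is a dict: "time_s": time; "joint_positions": joint angles; "qvel": joint speeds; "tau": joint torques, N m; "position": TCP position; "tcp_rot": TCP orientation; "force": force on the tool from outside, world axes, zero at the start; "moment": the same for the moment, N m; "opening": opening from 0.0 (shut) to 1.0 (fully open).
Only numpy, scipy, OpenCV 4.12 (cv2) and the standard library are available. Lean on these libraries where they do the work, as an engineer would, in place of code of your own. Each camera call takes 0.05 s, during which the arm holds its last target. There are 200 camera calls.

## Working session

There is one attempt and no reset: what is moved stays moved. The work goes in short steps, Python scripts to look and compute and a shell command to move; the robot and the scene stay as the last step left them, time stands still between calls to the robot, and variables do not carry over. Pictures are saved under pics/ and viewed, about 8 in all and at most 12, crops included, and the job is handed in when it is done.

```bash
mkdir -p pics
python3 - <<'E'
from rig import bot, vision
import cv2,numpy as np
s=bot.read_state(); print({k:np.round(v,3).tolist() for k,v in s.items()}, bot.grip_depth)
for n in("top","side","wrist"):
    im=vision.capture(n); cv2.imwrite(f"pics/{n}0.png",im[:,:,::-1])
    print(n,{k:np.round(v,4).tolist() if not isinstance(v,str) else v for k,v in vision.camera_info(n).items()})
E
```

```text
{'time_s': 0.0, 'joint_positions': [61.679, 30.28, 82.157, -0.001, 67.687, -10.227], 'qvel': [0.073, -0.12, 0.073, -0.067, -0.041, -0.017], 'tau': [-0.001, -44.005, -17.659, 0.063, 0.058, -0.0], 'position': [0.194, 0.593, 0.222], 'tcp_rot': [[-0.951, 0.311, -0.001], [0.311, 0.951, -0.002], [0.0, -0.002, -1.0]], 'force': [-0.455, 0.492, -0.222], 'moment': [0.019, 0.018, -0.019], 'opening': 0.999} -0.0187
top {'intrinsics': [[394.3215, 0.0, 320.6734], [0.0, 394.3215, 201.4744], [0.0, 0.0, 1.0]], 'camera_from_world': [[-0.0274, -0.9996, 0.0034, 0.0254], [0.997, -0.0271, 0.0728, -0.5801], [-0.0727, 0.0053, 0.9973, -0.9155], [0.0, 0.0, 0.0, 1.0]]}
side {'intrinsics': [[432.7544, 0.0, 316.622], [0.0, 432.7544, 199.4684], [0.0, 0.0, 1.0]], 'camera_from_world': [[0.7271, -0.6865, -0.0028, -0.4079], [0.4822, 0.5077, 0.714, -0.3796], [-0.4887, -0.5205, 0.7002, -0.7837], [0.0, 0.0, 0.0, 1.0]]}
wrist {'intrinsics': [[309.7069, 0.0, 318.643], [0.0, 309.7069, 198.1424], [0.0, 0.0, 1.0]], 'mount': [[0.0006, 0.9586, 0.2846, 0.0779], [1.0, -0.0003, -0.0008, 0.0016], [-0.0007, 0.2846, -0.9586, -0.1627], [0.0, 0.0, 0.0, 1.0]]}
```

View pics/top0.png

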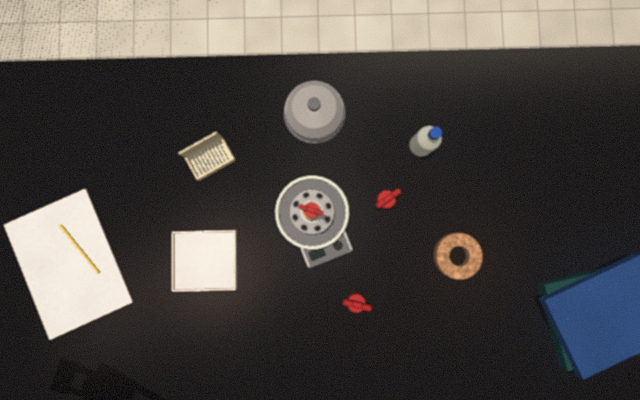

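View pics/side0.png

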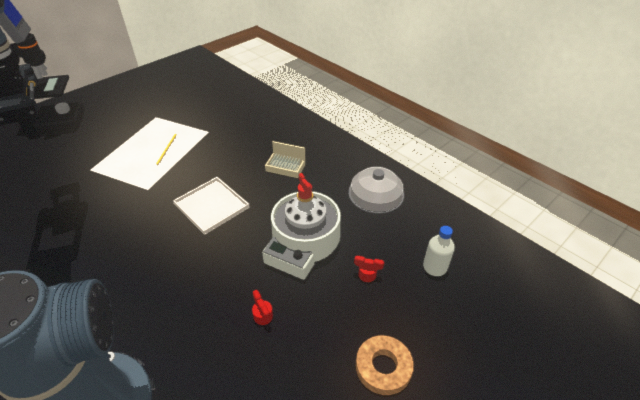

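The top view shows three red wing nuts: on the spindle at (312,211), and loose ones at (387,199) and (356,303). By description the one on the spindle is wanted. The tray is at (204,261), the cork ring at (458,256), the lid at (314,110), the slide box at (207,156) and the bottle at (427,140). Next I measure these.

```bash
cat > h.py <<'E'
import numpy as np, cv2
from rig import bot, vision
def ray(n,uv,st=None):
    ci=vision.camera_info(n);K=np.array(ci["intrinsics"]);u=np.array(uv,float)
    x=(u[0]-K[0,2])/K[0,0];y=(u[1]-K[1,2])/K[1,1]
    if n!="wrist":
        T=np.linalg.inv(np.array(ci["camera_from_world"]));d=np.array([x,-y,-1])
    else:
        r=np.hypot(x,y)+1e-12;d=np.array([np.sin(r)*x/r,-np.sin(r)*y/r,-np.cos(r)])
        W=np.eye(4);W[:3,:3]=st["tcp_rot"];W[:3,3]=st["position"];T=W@np.array(ci["mount"])
    return T[:3,3],T[:3,:3]@d
def plane(n,uv,z,st=None):
    o,d=ray(n,uv,st);return o+d*(z-o[2])/d[2]
def pix(n,p,st=None):
    ci=vision.camera_info(n);K=np.array(ci["intrinsics"]);p=np.array([*p,1.])
    if n!="wrist": c=np.array(ci["camera_from_world"])@p; a=np.array([c[0]/-c[2],c[1]/c[2]])
    else:
        W=np.eye(4);W[:3,:3]=st["tcp_rot"];W[:3,3]=st["position"]
        c=np.linalg.inv(W@np.array(ci["mount"]))@p;q=np.array([c[0],-c[1]]);a=q/np.linalg.norm(q)*np.arctan2(np.linalg.norm(q),-c[2])
    return K[:2,:2]@a+K[:2,2]
def tri(a,b):
    (o1,d1),(o2,d2)=a,b;s=np.linalg.lstsq(np.c_[d1,-d2],o2-o1,rcond=None)[0]
    return (o1+s[0]*d1+o2+s[1]*d2)/2, np.linalg.norm(o1+s[0]*d1-o2-s[1]*d2)
def red(im):
    i=im.astype(int);return ((i[...,0]>90)&(i[...,0]>2.2*i[...,1])&(i[...,0]>2.2*i[...,2])).astype(np.uint8)
def blobs(m,amin=60):
    n,l,s,c=cv2.connectedComponentsWithStats(m);return [(s[k,4],c[k],s[k,:4],l==k) for k in range(1,n) if s[k,4]>=amin]
def look(name,f):
    st=bot.read_state();im=vision.capture(name);cv2.imwrite(f,im[:,:,::-1]);return im,st
E
python3 - <<'E'
from h import *
for n in("top","side"):
    im=cv2.imread(f"pics/{n}0.png")[:,:,::-1]
    for a,c,b,m in blobs(red(im),30):
        pts=np.argwhere(m)[:,::-1].astype(np.float32);w=cv2.minAreaRect(pts)
        print(n,"red",a,c.round(1),b,np.round(w[1],1),round(w[2],1),"on z=.188:",plane(n,c,.188).round(3),"z=.03",plane(n,c,.03).round(3))
    i=im.astype(int)
    ck=((i[...,0]>120)&(i[...,0]>1.3*i[...,2])&(i[...,1]>.45*i[...,0])&(i[...,1]<.85*i[...,0])).astype(np.uint8)
    if n=="top":
        ck[:100]=0
        for a,c,b,m in blobs(cv2.morphologyEx(ck,cv2.MORPH_CLOSE,np.ones((5,5))),400):
            cn=max(cv2.findContours(m.astype(np.uint8),0,1)[0],key=cv2.contourArea);e=cv2.fitEllipse(cn);print("cork",a,np.round(e[0],1),np.round(e[1],1),plane(n,e[0],.025).round(4))
            p=[plane(n,q[0],.025)[:2] for q in cn];print(" circ",cv2.minEnclosingCircle(np.array(p,np.float32)))
        w=((i.min(2)>140)).astype(np.uint8)
        for a,c,b,m in blobs(w,300):
            if b[1]<70: continue
            cn=max(cv2.findContours(m.astype(np.uint8),0,1)[0],key=cv2.contourArea)
            p=np.array([plane(n,q[0],.014)[:2] for q in cn],np.float32);print("white",a,c.round(1),cv2.minAreaRect(p),"z.089",np.round(cv2.minEnclosingCircle(np.array([plane(n,q[0],.089)[:2] for q in cn],np.float32)),4) if 0 else cv2.minEnclosingCircle(np.array([plane(n,q[0],.089)[:2] for q in cn],np.float32)))
t=cv2.imread("pics/top0.png");sd=cv2.imread("pics/side0.png")
a=cv2.resize(t[160:320,270:430],(480,480),interpolation=2);b=cv2.resize(sd[170:250,265:345],(300,300),interpolation=2)
o=np.zeros((480,790,3),np.uint8);o[:,:480]=a;o[:300,485:785]=b;cv2.imwrite("pics/crop1.png",o)
E
```

```text
top red 345 [387.  198.2] [376 188  25  21] [18.4 26. ] 81.9 on z=.188: [ 0.571 -0.119  0.188] z=.03 [ 0.583 -0.147  0.03 ]
top red 198 [310.8 209.8] [299 203  23  15] [20.5 13.6] 49.4 on z=.188: [0.553 0.03  0.188] z=.03 [0.561 0.033 0.03 ]
top red 372 [356.5 303.3] [343 293  29  20] [26.2 19.1] 45.0 on z=.188: [ 0.371 -0.053  0.188] z=.03 [ 0.342 -0.067  0.03 ]
cork 1417 [458.7 255.7] [45.1 46.5] [ 0.4441 -0.3105  0.025 ]
 circ ((0.4445118010044098, -0.3106049597263336), 0.05506090447306633)
white 1381 [313.2 106.3] ((0.8149724006652832, 0.021746497601270676), (0.10727763921022415, 0.10444600880146027), 88.50076293945312) z.089 ((0.7906656265258789, 0.020610356703400612), 0.05105286091566086)
white 699 [211.3 159.9] ((0.6910160183906555, 0.27385351061820984), (0.056995950639247894, 0.10158903896808624), 25.86594009399414) z.089 ((0.6785122156143188, 0.2547818720340729), 0.051163993775844574)
white 869 [313.6 216.7] ((0.54375821352005, 0.026840567588806152), (0.2036207616329193, 0.175521582365036), 20.287343978881836) z.089 ((0.5346102714538574, 0.024826034903526306), 0.100409366190
[... 276 characters left out ...]
, (0.10320713371038437, 0.10469944030046463), 43.612388610839844) z.089 ((0.5553073883056641, 0.03111165389418602), 0.049145568162202835)
white 3814 [203.5 260.4] ((0.4492105543613434, 0.2899174690246582), (0.1496063768863678, 0.14254015684127808), 89.99862670898438) z.089 ((0.4549752175807953, 0.268687903881073), 0.0926240012049675)
side red 246 [303.9 187. ] [298 173  14  26] [25. 13.] 90.0 on z=.188: [0.543 0.02  0.188] z=.03 [0.655 0.149 0.03 ]
side red 512 [367.7 267.2] [354 255  31  27] [30.2 24.3] 10.3 on z=.188: [ 0.484 -0.216  0.188] z=.03 [ 0.581 -0.146  0.03 ]
side red 498 [261.3 309.1] [252 289  21  36] [35. 20.] 90.0 on z=.188: [ 0.293 -0.152  0.188] z=.03 [ 0.342 -0.066  0.03 ]
```

View pics/crop1.png

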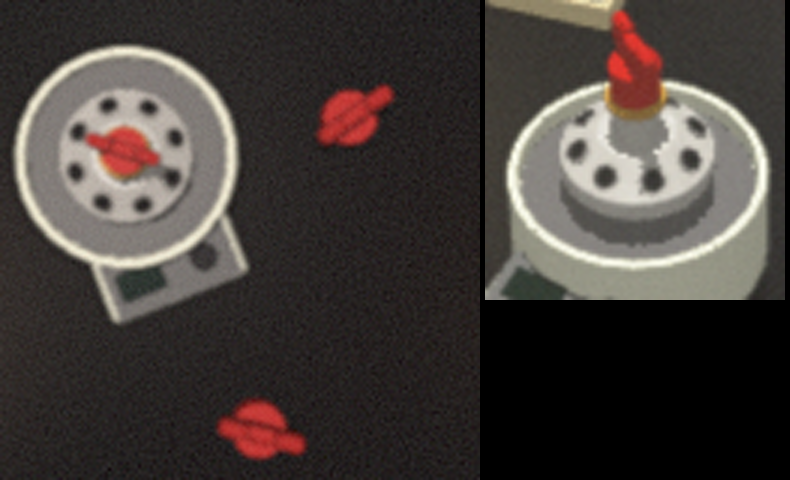

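The crop confirms the spindle nut is the smallest (wings about 20 px long despite being nearer the camera; the loose ones are larger, 26 px). The spindle is at about (0.555, 0.031), and the wings point at about 74° from x. I'll move above it.

```bash
python3 -m jog '[[[-518,-422,-45],[0,0,88],0],[[-518,-422,-45],[0,0,88],0],[[-518,-422,-45],[0,0,88],0],[[-518,-422,-45],[0,0,88],0],[[-518,-422,-45],[0,0,88],0],[[-518,-422,-45],[0,0,88],0],[[-518,-422,-45],[0,0,88],0],[[-518,-422,-45],[0,0,88],0],[[-518,-422,-45],[0,0,88],0],[[-518,-422,-45],[0,0,88],0],[[-518,-422,-45],[0,0,88],0],[[-518,-422,-45],[0,0,88],0]]'
```

```text
time_s: 1.15
position: [0.4644, 0.1725, 0.2562]
tcp_rot: [[0.249, 0.969, -0.0], [0.969, -0.249, 0.0], [0.0, -0.0, -1.0]]
force: [1.1, 0.8, -0.4]
opening: 0.996
```

```bash
python3 -m jog '[[[-114,123,0],[0,0,1.5],0],[[-114,123,0],[0,0,1.5],0],[[-114,123,0],[0,0,1.5],0],[[-114,123,0],[0,0,1.5],0],[[-114,123,0],[0,0,1.5],0],[[-114,123,0],[0,0,1.5],0],[[-114,123,0],[0,0,1.5],0]]'
python3 - <<'E'
from h import *
im,st=look("wrist","pics/w1.png");print(st["position"].round(4) if hasattr(st["position"],'round') else st["position"],np.round(st["tcp_rot"],3).tolist(),np.round(st["force"],2))
for a,c,b,m in blobs(red(im),100):
    r=cv2.minAreaRect(np.argwhere(m)[:,::-1].astype(np.float32));bx=cv2.boxPoints(r)
    print(a,c.round(1),b,r,"center z=.195",plane("wrist",c,.195,st).round(4),[plane("wrist",q,.199,st)[:2].round(4).tolist() for q in bx])
print("exp tip pixel",pix("wrist",(.555,.031,.199),st))
E
```

```text
time_s: 1.73
position: [0.5547, 0.0341, 0.2555]
tcp_rot: [[0.269, 0.963, -0.002], [0.963, -0.269, 0.001], [0.0, -0.002, -1.0]]
force: [-0.1, 0.7, -0.5]
opening: 1.006
[0.5547 0.0341 0.2555] [[0.269, 0.963, -0.002], [0.963, -0.269, 0.001], [0.0, -0.002, -1.0]] [-0.14  0.73 -0.51]
1373 [317.1 211.4] [300 185  36  62] ((319.51287841796875, 214.53350830078125), (57.65203094482422, 36.32868194580078), 68.96248626708984) center z=.195 [0.5547 0.0374 0.195 ] [[0.5411, 0.0566], [0.5678, 0.0594], [0.5721, 0.0141], [0.5438, 0.0104]]
121 [197.  258.5] [189 252  20  14] ((197.4058837890625, 257.2235412597656), (7.375635623931885, 21.58458137512207), 49.398704528808594) center z=.195 [0.4436 0.0232 0.195 ] [[0.4351, 0.0241], [0.456, 0.0331], [0.4581, 0.0273], [0.4372, 0.0181]]
137 [367.1 265.1] [356 261  22   8] ((366.5, 264.5), (7.0, 21.0), 90.0) center z=.195 [ 0.5817 -0.0189  0.195 ] [[0.5738, -0.0102], [0.5903, -0.0152], [0.589, -0.0216], [0.5724, -0.0166]]
122 [381.9 298.9] [373 295  17  10] ((381.0, 299.5), (9.0, 16.0), 90.0) center z=.195 [ 0.5876 -0.0567  0.195 ] [[0.5806, -0.0472], [0.5941, -0.0516], [0.5925, -0.0613], [0.5788, -0.0567]]
exp tip pixel [319.65856702 220.7959559 ]
```

View pics/w1.png

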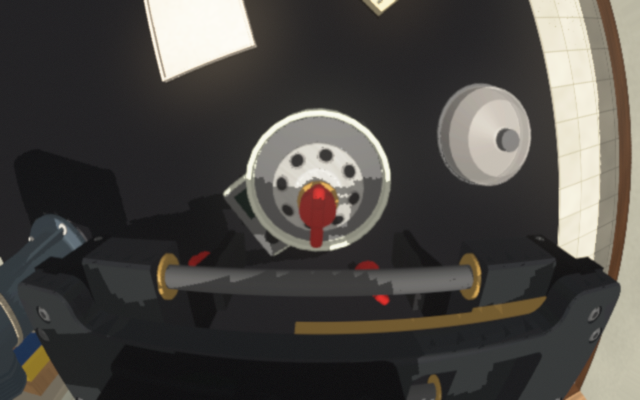

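Run:
```python
from h import *
im=cv2.imread("pics/w1.png");st=bot.read_state()
cv2.imwrite("pics/crop2.png",cv2.resize(im[170:260,260:380],(800,600),interpolation=cv2.INTER_CUBIC))
m=red(im[:,:,::-1]);m[260:]=0;m[:,:280]=0
for r in range(185,250,6):
    c=np.where(m[r])[0]
    if len(c): print(r,c.min(),c.max(),plane("wrist",((c.min()+c.max())/2,r),.199,st)[:2].round(4))
# rim: outermost bright->dark along radial rays from bowl centre
g=cv2.GaussianBlur(cv2.cvtColor(im,cv2.COLOR_BGR2GRAY),(3,3),0).astype(int);P=[]
for t in np.radians(range(180,361,6)):
    for r in range(95,50,-1):
        u,v=318+r*np.cos(t),178+r*np.sin(t)
        if g[int(round(v)),int(round(u))]>110: P.append(plane("wrist",(u,v),.089,st)[:2]);break
P=np.array(P)
from scipy.optimize import least_squares
f=least_squares(lambda q:np.hypot(*(P-q[:2]).T)-q[2],[.555,.031,.081],loss="soft_l1",f_scale=.002);print("rim",f.x.round(4),len(P))
```

```text
185 316 320 [0.5609 0.0589]
191 308 327 [0.5593 0.0547]
197 303 332 [0.5581 0.0502]
203 301 334 [0.5569 0.0458]
209 300 334 [0.5553 0.0413]
215 301 334 [0.5543 0.0366]
221 304 331 [0.553 0.032]
227 311 321 [0.5506 0.0276]
233 311 322 [0.5497 0.0227]
239 311 321 [0.5479 0.0179]
245 312 319 [0.5462 0.0131]
rim [0.5528 0.0335 0.0812] 31
```

View pics/crop2.png

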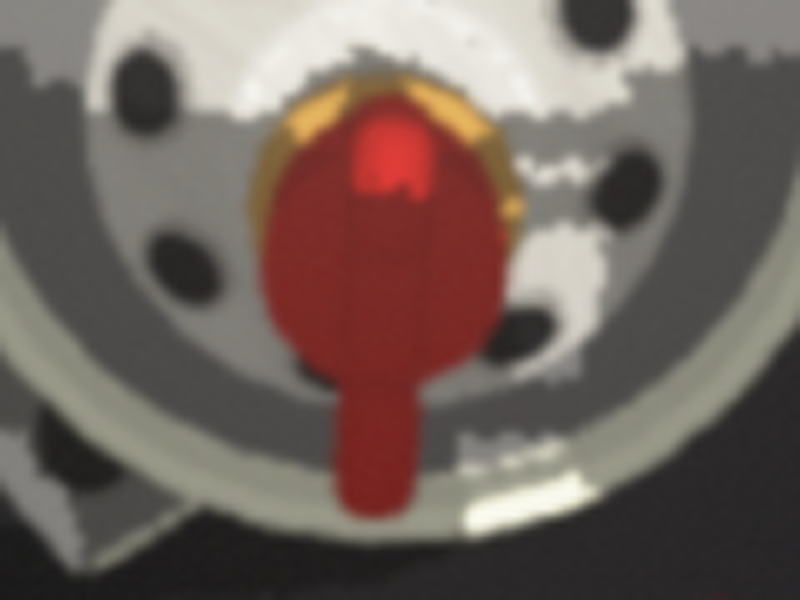

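The crop shows the nut on its washer, with the wing from (319,186) to (316,247). At z=199 mm that gives a midpoint of (0.5535, 0.034), a length of 49 mm (✓ 50) and an angle of about 72.3°. The rim fit gives (0.5528, 0.0335), r=81 ✓. Descending and gripping.

```bash
python3 -m jog '[[[0,-1,40],[0,0,2],0],[[0,-1,60],[0,0,2],0.5],[[0,-1,76],[0,0,2],0.7],[[0,-1,76],[0,0,2],0.78],[[0,-1,76],[0,0,2],0.78],[[0,-1,76],[0,0,2],0.78],[[0,-1,76],[0,0,2],0.78]]'
python3 - <<'E'
from h import *
im,st=look("wrist","pics/w2.png")
print(np.round(st["position"],4),np.round(st["force"],2))
cv2.imwrite("pics/crop3.png",cv2.resize(im[120:400,180:460,::-1],(600,600),interpolation=cv2.INTER_CUBIC))
E
```

```text
time_s: 2.37
position: [0.5554, 0.0348, 0.1817]
tcp_rot: [[0.3, 0.954, 0.003], [0.954, -0.3, -0.0], [0.001, 0.003, -1.0]]
force: [-0.5, -0.0, 0.0]
opening: 0.627
[0.5554 0.0348 0.1817] [-0.46 -0.01  0.05]
```

View pics/crop3.png

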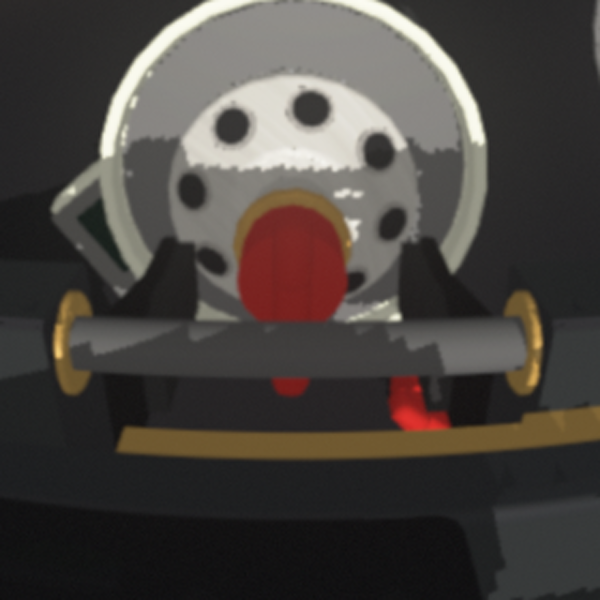

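The nut is at crop column 291 and the finger midpoint at about 298, so the nut sits about 2 mm towards −y of the tool, as the measured pose says. I'll correct this while closing slowly.

```bash
python3 -m jog '[[[0,-2,1],[0,0,0],0.78],[[0,-2,1],[0,0,0],0.8],[[0,-2,1],[0,0,0],0.8],[[0,-2,1],[0,0,0],0.8],[[0,-2,1],[0,0,0],0.8]]'
python3 - <<'E'
from h import *
im,st=look("wrist","pics/w3.png")
print(np.round(st["position"],4),np.round(st["force"],2),st["opening"])
cv2.imwrite("pics/crop4.png",cv2.resize(im[180:300,240:400,::-1],(800,600),interpolation=cv2.INTER_CUBIC))
E
```

```text
time_s: 2.83
position: [0.5527, 0.0348, 0.1793]
tcp_rot: [[0.302, 0.953, 0.0], [0.953, -0.302, -0.0], [0.0, 0.0, -1.0]]
force: [-0.1, 0.8, -0.3]
opening: 0.239
[0.5527 0.0348 0.1793] [-0.09  0.76 -0.27] 0.23854325215588837
```

View pics/crop4.png

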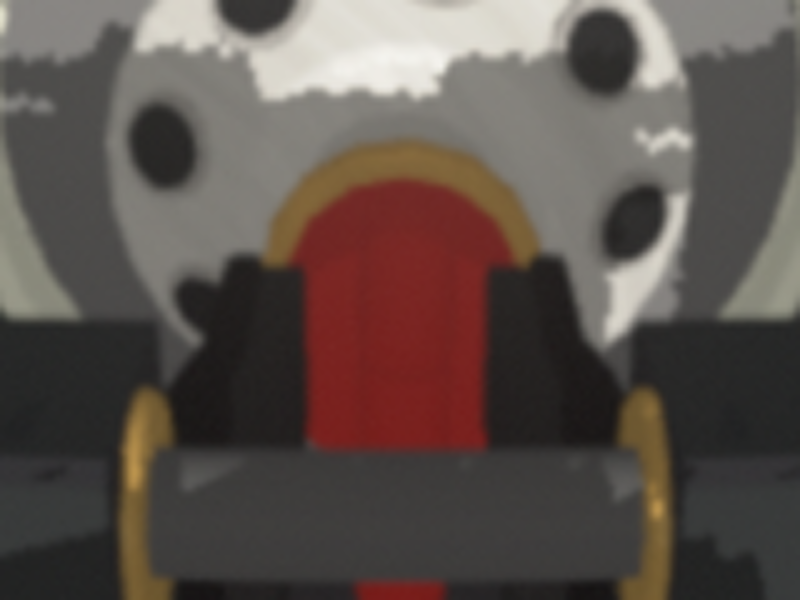

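The wing is between the fingers, parallel to them, and about 1 mm off centre (wing 404, fingers 396). I correct by +0.8 mm in y and close.

```bash
python3 -m jog '[[[0,0.8,0],[0,0,0],0.85],[[0,0.8,0],[0,0,0],0.88],[[0,0.8,0],[0,0,0],0.92],[[0,0.8,0],[0,0,0],1],[[0,0.8,0],[0,0,0],1],[[0,0.8,0],[0,0,0],1],[[0,0.8,0],[0,0,0],1]]'
python3 -c "
from h import *
st=bot.read_state();print(st['position'],st['force'],st['moment'],st['joint_positions'],st['opening'])"
```

```text
time_s: 3.47
position: [0.5534, 0.0346, 0.1791]
tcp_rot: [[0.301, 0.954, -0.0], [0.954, -0.301, -0.0], [-0.0, -0.0, -1.0]]
force: [0.3, -0.9, -0.6]
opening: 0.111
[0.55343537 0.03463192 0.17910824] [ 0.32018152 -0.85323237 -0.57785304] [-0.06428685  0.05790539 -0.03132628] [-7.96525212e+00  2.80429876e+01  9.48642327e+01 -2.51750234e-03
  5.70938646e+01  9.57362235e+00] 0.1109067688970751
```

Gripped with hardly any force. Turning counterclockwise (tool −z) while rising 0.28 mm per 5°, first as a short trial.

```bash
python3 -m jog '[[[0,0,-0.3],[0,0,-5],1],[[0,0,-0.6],[0,0,-10],1],[[0,0,-0.8],[0,0,-15],1],[[0,0,-1.1],[0,0,-20],1],[[0,0,-1.1],[0,0,-20],1]]'
python3 -c "
from h import *
st=bot.read_state();print(st['position'],st['force'],st['moment'],st['opening'])"
```

```text
time_s: 3.88
position: [0.5531, 0.0347, 0.1801]
tcp_rot: [[-0.044, 0.999, -0.001], [0.999, 0.044, 0.0], [0.0, -0.001, -1.0]]
force: [-0.6, -0.0, -1.0]
opening: 0.112
[0.55307861 0.03474538 0.18008496] [-0.63491687 -0.02978521 -0.98004929] [-0.1122376   0.12940031 -0.01142572] 0.11218018793910234
```

```bash
python3 -m jog '[[[0,0,-0.4],[0,0,-6.5],1],[[0,0,-0.7],[0,0,-13],1],[[0,0,-1.1],[0,0,-19.5],1],[[0,0,-1.5],[0,0,-26],1],[[0,0,-1.8],[0,0,-32.5],1],[[0,0,-2.2],[0,0,-39],1],[[0,0,-2.5],[0,0,-45.5],1],[[0,0,-2.9],[0,0,-52],1],[[0,0,-3.3],[0,0,-58.5],1],[[0,0,-3.6],[0,0,-65],1],[[0,0,-4.0],[0,0,-71.5],1],[[0,0,-4.0],[0,0,-71.5],1]]'
python3 -c "
from h import *
st=bot.read_state();print(st['position'],st['force'],st['moment'],st['joint_positions'][5])"
```

```text
time_s: 4.88
position: [0.5496, 0.0331, 0.1831]
tcp_rot: [[-0.962, 0.274, -0.009], [0.274, 0.962, -0.003], [0.008, -0.006, -1.0]]
force: [-4.5, -5.1, -1.6]
opening: 0.112
[0.54960758 0.03305303 0.18311119] [-4.4648126  -5.14426614 -1.5541478 ] [-1.07186317  1.01364911 -0.0174732 ] -81.99811867880699
```

```bash
python3 -m jog '[[[0,0,0],[0,0,0],1],[[0,0,0],[0,0,0],1],[[0,0,0],[0,0,0],1]]'
python3 -c "
from h import *
st=bot.read_state();print(st['position'],st['force'],st['moment'],st['joint_positions'])"
```

```text
time_s: 5.13
position: [0.5496, 0.0331, 0.1831]
tcp_rot: [[-0.961, 0.277, -0.009], [0.277, 0.961, -0.003], [0.008, -0.006, -1.0]]
force: [-4.7, -5.6, -1.0]
opening: 0.108
[0.54962716 0.03305708 0.18308515] [-4.6741851  -5.63422953 -0.98946198] [-1.06292569  0.96790604 -0.02996753] [ -8.04355045  27.65711355  94.79858661  -0.30093248  58.0380835
 -81.77612607]
```

The arm was dragged sideways by about (−3.5, −1.6) mm. That fits the spindle lying 2.6 mm off the tool axis along the wing, so the spindle is at about (0.5525, 0.0322). I'll relieve the strain, open, recentre, turn back 180° and regrip.

```bash
python3 -m jog '[[[1.5,-1.2,0],[0,0,0],1],[[2.9,-2.5,0],[0,0,0],1],[[2.9,-2.5,0],[0,0,0],1],[[2.9,-2.5,0],[0,0,0],1]]'
python3 -c "
from h import *
st=bot.read_state();print(st['position'],st['force'],st['moment'])"
```

```text
time_s: 5.47
position: [0.5492, 0.0329, 0.184]
tcp_rot: [[-0.961, 0.277, -0.002], [0.277, 0.961, -0.0], [0.001, -0.001, -1.0]]
force: [-1.8, -1.4, -2.6]
opening: 0.11
[0.54924743 0.03289299 0.18397444] [-1.82797385 -1.44010968 -2.55682995] [-0.44931698  0.39737885 -0.00084545]
```

```bash
python3 -m jog '[[[0,0,0],[0,0,0],0.5],[[0,0,0],[0,0,0],0],[[0,0,0],[0,0,0],0],[[0,0,0],[0,0,0],0],[[0,0,0],[0,0,0],0],[[-3.4,-0.4,0],[0,0,0],0],[[-3.4,-0.4,0],[0,0,7],0],[[-3.4,-0.4,0],[0,0,14],0],[[-3.4,-0.4,0],[0,0,21],0],[[-3.4,-0.4,0],[0,0,28],0]]' && python3 -m jog '[[[0,0,0],[0,0,84],0],[[0,0,0],[0,0,84],0],[[0,0,0],[0,0,84],0],[[0,0,0],[0,0,84],0],[[0,0,0],[0,0,84],0],[[0,0,0],[0,0,84],0],[[0,0,0],[0,0,84],0],[[0,0,0],[0,0,84],0],[[0,0,0],[0,0,84],0],[[0,0,0],[0,0,84],0],[[0,0,0],[0,0,84],0],[[0,0,0],[0,0,84],0]]' && python3 -m jog '[[[0,0,0],[0,0,67],0],[[0,0,0],[0,0,67],0],[[0,0,0],[0,0,67],0],[[0,0,0],[0,0,67],0],[[0,0,0],[0,0,67],0.4],[[0,0,0],[0,0,67],0.6],[[0,0,0],[0,0,67],0.78],[[0,0,0],[0,0,67],0.78],[[0,0,0],[0,0,67],0.78],[[0,0,0],[0,0,67],0.78],[[0,0,0],[0,0,67],0.78],[[0,0,0],[0,0,67],0.78]]'
python3 - <<'E'
from h import *
im,st=look("wrist","pics/w5.png");print(st["position"],st["force"],st["opening"],st["joint_positions"][5])
cv2.imwrite("pics/crop5.png",cv2.resize(im[180:300,240:400,::-1],(800,600),interpolation=cv2.INTER_CUBIC))
E
```

```text
time_s: 6.3
position: [0.5536, 0.0317, 0.1843]
tcp_rot: [[-0.715, 0.7, 0.001], [0.7, 0.715, 0.0], [-0.0, 0.0, -1.0]]
force: [0.5, -0.4, -0.7]
opening: 0.786
time_s: 7.3
position: [0.5535, 0.0317, 0.1843]
tcp_rot: [[0.621, 0.784, 0.001], [0.784, -0.621, 0.0], [0.0, 0.0, -1.0]]
force: [-1.0, -0.7, -0.6]
opening: 1.0
time_s: 8.3
position: [0.5534, 0.0317, 0.1843]
tcp_rot: [[0.966, -0.258, 0.0], [-0.258, -0.966, -0.0], [0.0, -0.0, -1.0]]
force: [-0.1, -0.1, 0.1]
opening: 0.48
[0.55340107 0.03168072 0.18430895] [-0.06602912 -0.13930404  0.12136806] 0.48029898148260414 96.67959004725681
```

View pics/crop5.png

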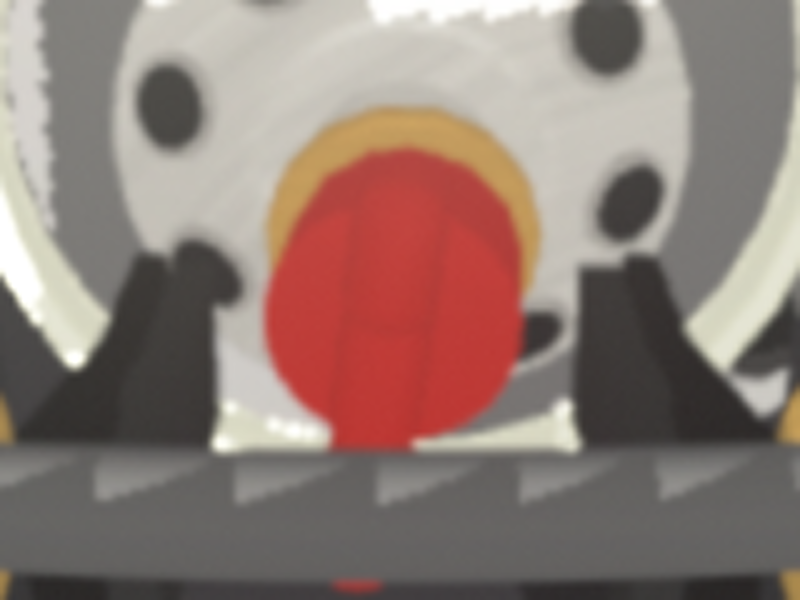

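The finger midpoint is at 397 and the hub centre at 395, so it is well centred. The wing is tilted about 6° (402 at the top to 360 at the bottom), so I turn +6° and close.

```bash
python3 -m jog '[[[0,0,0],[0,0,6],0.78],[[0,0,0],[0,0,6],0.82],[[0,0,0],[0,0,6],0.86],[[0,0,0],[0,0,6],0.9],[[0,0,0],[0,0,6],1],[[0,0,0],[0,0,6],1],[[0,0,0],[0,0,6],1],[[0,0,0],[0,0,6],1],[[0,0,0],[0,0,6],1]]'
python3 -c "
from h import *
st=bot.read_state();print(st['position'],st['force'],st['moment'],st['joint_positions'][5])"
```

```text
time_s: 9.1
position: [0.5532, 0.0316, 0.1844]
tcp_rot: [[0.933, -0.359, 0.0], [-0.359, -0.933, -0.0], [0.0, 0.0, -1.0]]
force: [-1.3, -0.5, 0.8]
opening: 0.113
[0.55316705 0.03161568 0.1843717 ] [-1.27198391 -0.52841155  0.80534989] [-0.17069556  0.25689433 -0.00276562] 102.74690367835886
```

```bash
python3 -m jog '[[[0,0,-0.3],[0,0,-6],1],[[0,0,-0.7],[0,0,-12],1],[[0,0,-1.0],[0,0,-18],1],[[0,0,-1.3],[0,0,-24],1],[[0,0,-1.7],[0,0,-30],1],[[0,0,-2],[0,0,-36],1],[[0,0,-2.3],[0,0,-42],1],[[0,0,-2.7],[0,0,-48],1],[[0,0,-3],[0,0,-54],1],[[0,0,-3.3],[0,0,-60],1],[[0,0,-3.7],[0,0,-66],1],[[0,0,-3.7],[0,0,-66],1]]'
python3 -c "
from h import *
st=bot.read_state();print(st['position'],st['force'],st['moment'],st['joint_positions'][5])"
```

```text
time_s: 10.1
position: [0.5528, 0.0317, 0.1878]
tcp_rot: [[0.706, 0.708, -0.001], [0.708, -0.706, -0.0], [-0.0, -0.0, -1.0]]
force: [-0.9, -1.1, 1.0]
opening: 0.11
[0.55284002 0.03170442 0.18783154] [-0.92836045 -1.09431255  1.00772273] [-0.23385937  0.24357134  0.02381078] 36.6509762349529
```

```bash
python3 -m jog '[[[0,0,-0.3],[0,0,-6],1],[[0,0,-0.7],[0,0,-12],1],[[0,0,-1.0],[0,0,-18],1],[[0,0,-1.3],[0,0,-24],1],[[0,0,-1.7],[0,0,-30],1],[[0,0,-2],[0,0,-36],1],[[0,0,-2.3],[0,0,-42],1],[[0,0,-2.7],[0,0,-48],1],[[0,0,-3],[0,0,-54],1],[[0,0,-3.3],[0,0,-60],1],[[0,0,-3.7],[0,0,-66],1],[[0,0,-3.7],[0,0,-66],1]]' && python3 -m jog '[[[0,0,-1],[0,0,0],1],[[0,0,-2],[0,0,0],1],[[0,0,-3],[0,0,0],1],[[0,0,-3],[0,0,0],1]]'
```

```text
time_s: 11.1
position: [0.5524, 0.0317, 0.1915]
tcp_rot: [[-0.357, 0.934, -0.002], [0.934, 0.357, -0.0], [0.0, -0.002, -1.0]]
force: [-1.6, -0.1, 0.5]
opening: 0.113
time_s: 11.43
position: [0.5528, 0.0317, 0.1946]
tcp_rot: [[-0.356, 0.934, -0.001], [0.934, 0.356, -0.0], [0.0, -0.001, -1.0]]
force: [-0.3, -1.5, -1.1]
opening: 0.112
```

No resistance over 3 mm (more than the play). Lifting further.

```bash
python3 -m jog '[[[0,0,-2],[0,0,0],1],[[0,0,-4],[0,0,0],1],[[0,0,-7],[0,0,0],1],[[0,0,-12],[0,0,0],1],[[0,0,-20],[0,0,0],1],[[0,0,-40],[0,0,0],1],[[0,0,-60],[0,0,0],1],[[0,0,-60],[0,0,0],1]]'
python3 -c "
from h import *
im,st=look('side','pics/s2.png')
for a,c,b,m in blobs(red(im),30): print(a,c,b)
st=bot.read_state();print(st['position'],st['force'],st['joint_positions'])"
```

```text
time_s: 12.1
position: [0.5562, 0.0316, 0.2594]
tcp_rot: [[-0.358, 0.934, 0.01], [0.934, 0.358, -0.001], [-0.004, 0.009, -1.0]]
force: [1.3, 0.6, -0.4]
opening: 0.111
203 [307.28078818 161.2955665 ] [298 150  18  21]
515 [367.76504854 267.1631068 ] [354 255  30  27]
464 [261.3125     309.66810345] [252 290  21  35]
[0.55511458 0.03163509 0.25751725] [-0.27378267  0.26813906 -1.12412762] [-8.26212048e+00  2.24038403e+01  9.00123642e+01  1.58331517e-02
  6.71882579e+01 -2.92316691e+01]
```

The nut is off and in the grip. The tray centre is (0.449, 0.290). The nut goes to (0.449, 0.325) and the washer later to (0.449, 0.255).

```bash
python3 -m jog '[[[40,1,0],[0,0,0],1],[[80,2,0],[0,0,0],1],[[312,6,130],[0,0,0],1],[[312,6,130],[0,0,0],1],[[312,6,130],[0,0,0],1],[[312,6,130],[0,0,0],1],[[312,6,130],[0,0,0],1],[[312,6,130],[0,0,0],1],[[312,6,130],[0,0,0],1],[[312,6,130],[0,0,0],1],[[312,6,130],[0,0,0],1]]'
python3 - <<'E'
from h import *
im,st=look("wrist","pics/w6.png");print(np.round(st["position"],4),np.round(st["force"],2))
i=im.astype(int);m=((i.min(2)>110)&(i.max(2)-i.min(2)<60)).astype(np.uint8)
for a,c,b,mm in blobs(m,2000):
    cn=max(cv2.findContours(mm.astype(np.uint8),0,1)[0],key=cv2.contourArea)
    print(a,b,[plane("wrist",q[0],.014,st)[:2].round(3).tolist() for q in cv2.approxPolyDP(cn,8,True)])
E
```

```text
time_s: 13.07
position: [0.446, 0.3255, 0.1235]
tcp_rot: [[-0.36, 0.933, -0.002], [0.933, 0.36, -0.001], [-0.001, -0.002, -1.0]]
force: [0.7, 0.6, -0.8]
opening: 0.111
[0.446  0.3255 0.1235] [ 0.68  0.59 -0.82]
6983 [279   0 276  45] [[0.35, 0.481], [0.359, 0.464], [0.477, 0.514], [0.62, 0.577], [0.6, 0.624]]
13100 [228 127 180 124] [[0.379, 0.368], [0.38, 0.251], [0.44, 0.267], [0.438, 0.301], [0.454, 0.317], [0.473, 0.312], [0.493, 0.286], [0.517, 0.303], [0.519, 0.368]]
5966 [563 225  77 175] [[0.928, 0.464], [0.927, 0.371], [0.997, 0.336], [1.087, 0.099], [1.79, 0.039]]
```

The tray edges from close by are x 0.379–0.519 and y far 0.368, which agrees with the top view. Lowering and releasing.

```bash
python3 -m jog '[[[0,0,40],[0,0,0],1],[[0,0,75],[0,0,0],1],[[0,0,85],[0,0,0],1],[[0,0,90],[0,0,0],1],[[0,0,92],[0,0,0],1],[[0,0,92],[0,0,0],1]]' && python3 -m jog '[[[0,0,0],[0,0,0],0.8],[[0,0,0],[0,0,0],0.7],[[0,0,0],[0,0,0],0.6],[[0,0,0],[0,0,0],0.5],[[0,0,-15],[0,0,0],0.5],[[0,0,-40],[0,0,0],0.5],[[0,0,-80],[0,0,0],0.5],[[0,0,-80],[0,0,0],0.5]]'
python3 - <<'E'
from h import *
im,st=look("top","pics/t2.png")
for a,c,b,m in blobs(red(im),30): print(a,c,b,plane("top",c,.035).round(3))
im,st=look("side","pics/s3.png")
for a,c,b,m in blobs(red(im),30): print(a,c,b,plane("side",c,.027).round(3))
E
```

```text
time_s: 13.62
position: [0.4484, 0.3251, 0.0337]
tcp_rot: [[-0.357, 0.934, 0.002], [0.934, 0.357, 0.001], [0.0, 0.002, -1.0]]
force: [-0.8, 0.9, -0.6]
opening: 0.112
time_s: 14.28
position: [0.451, 0.3274, 0.1188]
tcp_rot: [[-0.358, 0.934, 0.011], [0.934, 0.358, 0.005], [0.001, 0.012, -1.0]]
force: [0.6, 0.7, 0.7]
opening: 0.492
352 [387.09375    198.16477273] [376 188  25  21] [ 0.583 -0.146  0.035]
127 [187.30708661 261.08661417] [175 256  20  11] [0.45  0.322 0.035]
387 [356.35142119 303.17054264] [342 293  30  20] [ 0.343 -0.066  0.035]
145 [202.59310345 192.29655172] [195 184  15  17] [0.448 0.322 0.027]
516 [367.75968992 267.19379845] [354 255  31  27] [ 0.583 -0.144  0.027]
499 [261.250501   309.05210421] [252 289  21  36] [ 0.343 -0.064  0.027]
```

The nut is in the tray at (0.449, 0.322), and both views agree. Next is the washer: back above the spindle, jaws open.

```bash
python3 -m jog '[[[0,0,-41],[0,0,0],0],[[-20,0,-78],[0,0,0],0],[[-311,-7.6,-115],[0,0,21],0],[[-311,-7.6,-115],[0,0,21],0],[[-311,-7.6,-115],[0,0,21],0],[[-311,-7.6,-115],[0,0,21],0],[[-311,-7.6,-115],[0,0,21],0],[[-311,-7.6,-115],[0,0,21],0],[[-311,-7.6,-115],[0,0,21],0],[[-311,-7.6,-115],[0,0,21],0],[[-311,-7.6,-115],[0,0,21],0],[[-311,-7.6,-115],[0,0,21],0]]'
python3 - <<'E'
from h import *
im,st=look("wrist","pics/w7.png");print(np.round(st["position"],4))
cv2.imwrite("pics/crop7.png",cv2.resize(im[150:270,240:400,::-1],(800,600),interpolation=cv2.INTER_CUBIC))
hsv=cv2.cvtColor(im,cv2.COLOR_RGB2HSV);m=cv2.inRange(hsv,(12,90,60),(30,255,255));m[270:]=0;m[:,:240]=0;m[:,400:]=0
for a,c,b,mm in blobs((m>0).astype(np.uint8),100):
    cn=max(cv2.findContours(mm.astype(np.uint8),0,1)[0],key=cv2.contourArea)
    p=np.array([plane("wrist",q[0],.153,st)[:2] for q in cv2.convexHull(cn)],np.float32);print(a,b,cv2.minEnclosingCircle(p))
E
```

```text
time_s: 15.38
position: [0.55, 0.0324, 0.2262]
tcp_rot: [[0.002, 1.0, -0.004], [1.0, -0.002, 0.001], [0.001, -0.004, -1.0]]
force: [0.1, 0.7, 0.1]
opening: 0.997
[0.55   0.0324 0.2262]
1028 [300 187  45  44] ((0.5531755685806274, 0.03292809799313545), 0.019029542803764343)
```

View pics/crop7.png

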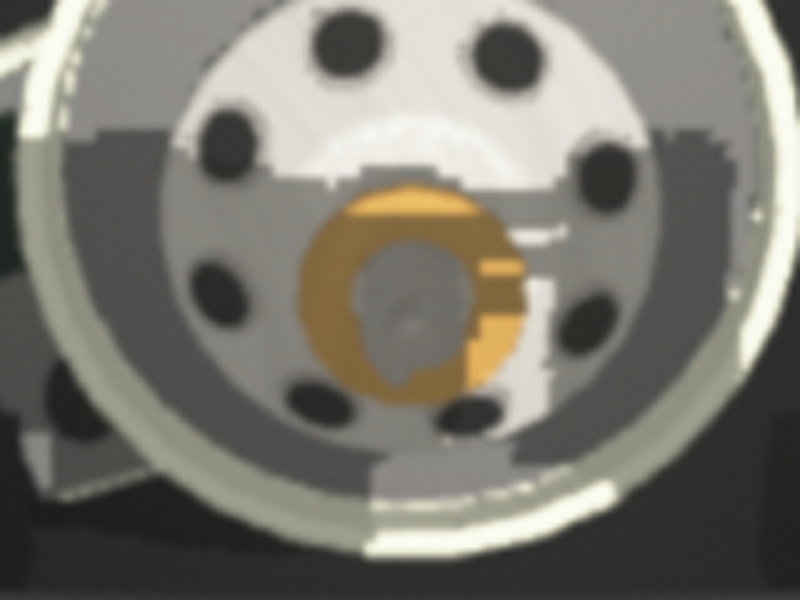

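The washer is at crop (412,295), (0.553, 0.033), r = 19.0 mm ✓, still on the rotor with the spindle through it. Descending around it.

```bash
python3 -m jog '[[[0,2.5,30],[0,0,0],0],[[0,2.5,55],[0,0,0],0.3],[[0,2.5,72],[0,0,0],0.4],[[0,2.5,79],[0,0,0],0.4],[[0,2.5,79],[0,0,0],0.4],[[0,2.5,79],[0,0,0],0.4],[[0,2.5,79],[0,0,0],0.4]]'
python3 -c "
from h import *
st=bot.read_state();print(st['position'],st['force'])"
```

```text
time_s: 16.02
position: [0.5544, 0.0327, 0.1497]
tcp_rot: [[-0.001, 1.0, 0.002], [1.0, 0.001, -0.0], [-0.0, 0.002, -1.0]]
force: [-1.2, -0.0, -0.1]
opening: 0.647
[0.55443662 0.03273051 0.1496632 ] [-1.19449122 -0.03978681 -0.07188531]
```

```bash
python3 -m jog '[[[0,-1,0],[0,0,0],0.45],[[0,-1,0],[0,0,0],0.45],[[0,-1,0],[0,0,0],0.45]]'
```

```text
time_s: 16.27
position: [0.5531, 0.0321, 0.1495]
tcp_rot: [[0.001, 1.0, 0.002], [1.0, -0.001, -0.0], [-0.0, 0.002, -1.0]]
force: [-0.9, -0.3, 0.1]
opening: 0.56
```

```bash
python3 -m jog '[[[0,0,3],[0,0,0],0.48],[[0,0,3],[0,0,0],0.52],[[0,0,3],[0,0,0],0.6],[[0,0,3],[0,0,0],0.7],[[0,0,3],[0,0,0],0.7],[[0,0,3],[0,0,0],0.7]]' && python3 -m jog '[[[0,0,-3],[0,0,0],0.7],[[0,0,-6],[0,0,0],0.7],[[0,0,-10],[0,0,0],0.7],[[0,0,-10],[0,0,0],0.7]]'
```

```text
time_s: 16.77
position: [0.5527, 0.0321, 0.1456]
tcp_rot: [[0.001, 1.0, -0.0], [1.0, -0.001, 0.0], [0.0, -0.0, -1.0]]
force: [0.5, 0.5, -0.5]
opening: 0.415
time_s: 17.1
position: [0.5535, 0.032, 0.1567]
tcp_rot: [[0.001, 1.0, 0.002], [1.0, -0.001, -0.0], [-0.0, 0.002, -1.0]]
force: [-0.5, 0.3, -0.8]
opening: 0.421
```

```bash
python3 -m jog '[[[0,0,-15],[0,0,0],0.7],[[0,0,-40],[0,0,0],0.7],[[0,0,-75],[0,0,0],0.7],[[0,0,-75],[0,0,0],0.7]]'
python3 - <<'E'
from h import *
im,st=look("side","pics/s4.png")
cv2.imwrite("pics/crop8.png",cv2.resize(im[90:270,220:400,::-1],(600,600),interpolation=cv2.INTER_CUBIC));print(st["position"],st["force"],st["opening"])
E
```

```text
time_s: 17.43
position: [0.5569, 0.0317, 0.2368]
tcp_rot: [[0.001, 1.0, 0.013], [1.0, -0.0, -0.002], [-0.002, 0.013, -1.0]]
force: [0.3, 0.7, 1.1]
opening: 0.417
[0.55690266 0.03168176 0.23684788] [0.2768136  0.67291656 1.07486952] 0.4172104014994882
```

View pics/crop8.png

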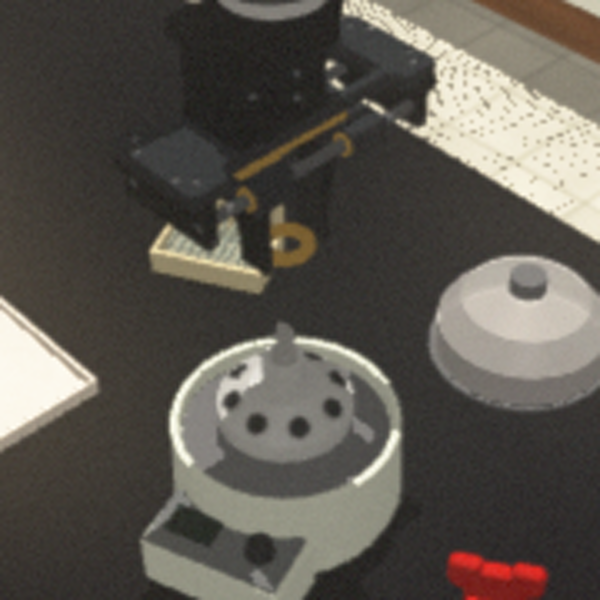

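The washer is held between the fingers and the rotor stays on the spindle. Carrying the washer to the tray.

```bash
python3 -m jog '[[[30,-14,0],[0,0,0],0.7],[[223,-104,130],[0,0,0],0.7],[[223,-104,130],[0,0,0],0.7],[[223,-104,130],[0,0,0],0.7],[[223,-104,130],[0,0,0],0.7],[[223,-104,130],[0,0,0],0.7],[[223,-104,130],[0,0,0],0.7],[[223,-104,130],[0,0,0],0.7],[[223,-104,130],[0,0,0],0.7],[[223,-104,130],[0,0,0],0.7]]'
```

```text
time_s: 18.32
position: [0.449, 0.255, 0.1004]
tcp_rot: [[-0.0, 1.0, -0.0], [1.0, 0.0, -0.0], [-0.0, -0.0, -1.0]]
force: [0.8, -0.2, -0.4]
opening: 0.417
```

```bash
python3 -m jog '[[[0,0,40],[0,0,0],0.7],[[0,0,70],[0,0,0],0.7],[[0,0,82],[0,0,0],0.7],[[0,0,88],[0,0,0],0.7],[[0,0,90],[0,0,0],0.7],[[0,0,90],[0,0,0],0.7],[[0,0,90],[0,0,0],0.7]]' && python3 -m jog '[[[0,0,0],[0,0,0],0.5],[[0,0,0],[0,0,0],0.4],[[0,0,0],[0,0,0],0.4],[[0,0,-15],[0,0,0],0.4],[[0,0,-50],[0,0,0],0.4],[[0,0,-90],[0,0,0],0.4],[[0,0,-90],[0,0,0],0.4]]'
python3 - <<'E'
from h import *
im,st=look("wrist","pics/w9.png");print(np.round(st["position"],4),st["force"])
hsv=cv2.cvtColor(im,cv2.COLOR_RGB2HSV);m=cv2.inRange(hsv,(12,90,60),(30,255,255));m[290:]=0
for a,c,b,mm in blobs((m>0).astype(np.uint8),60): print("brass",a,b,plane("wrist",c,.01,st).round(3))
for a,c,b,mm in blobs(red(im),60): print("red",a,b,plane("wrist",c,.03,st).round(3))
im,st=look("top","pics/t3.png")
cv2.imwrite("pics/crop9.png",cv2.resize(im[220:300,150:250,::-1],(500,400),interpolation=cv2.INTER_CUBIC))
E
```

```text
time_s: 18.9
position: [0.4503, 0.2549, 0.0118]
tcp_rot: [[0.002, 1.0, 0.003], [1.0, -0.002, 0.001], [0.001, 0.003, -1.0]]
force: [0.2, 0.1, 0.1]
opening: 0.42
time_s: 19.48
position: [0.453, 0.2568, 0.1068]
tcp_rot: [[0.0, 1.0, 0.012], [1.0, -0.0, 0.004], [0.004, 0.012, -1.0]]
force: [0.8, -0.2, 0.9]
opening: 0.598
[0.453  0.2568 0.1068] [ 0.81367681 -0.15502112  0.93316355]
brass 913 [293 182  42  40] [0.451 0.257 0.01 ]
brass 313 [210 256  17  34] [0.353 0.185 0.01 ]
brass 306 [411 256  18  34] [0.558 0.184 0.01 ]
red 1314 [293  92  37  63] [0.449 0.326 0.03 ]
```

View pics/w9.png

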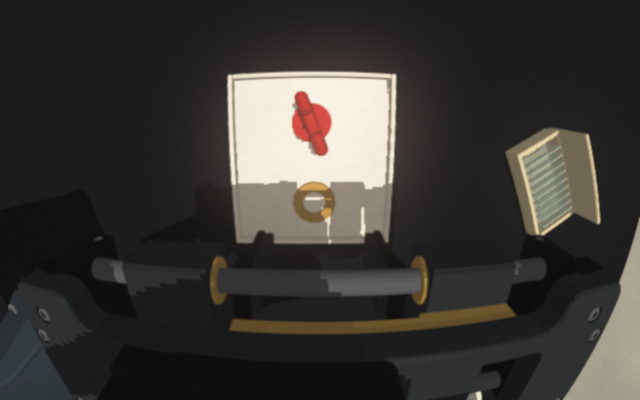

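The washer lies flat in the tray at (314,202), i.e. (0.451, 0.257), and the nut stands at (312,123), i.e. (0.449, 0.326). Now the rotor.

```bash
python3 -m jog '[[[-5,0,-41],[0,0,0],0.2],[[-20,5,-80],[0,0,0],0],[[-223,104,-110],[0,0,0],0],[[-223,104,-110],[0,0,0],0],[[-223,104,-110],[0,0,0],0],[[-223,104,-110],[0,0,0],0],[[-223,104,-110],[0,0,0],0],[[-223,104,-110],[0,0,0],0],[[-223,104,-110],[0,0,0],0],[[-223,104,-110],[0,0,0],0],[[-223,104,-110],[0,0,0],0]]'
python3 - <<'E'
from h import *
im,st=look("top","pics/t4.png")
i=im.astype(int)
h=cv2.cvtColor(im,cv2.COLOR_RGB2HSV);m=cv2.inRange(h,(100,120,60),(125,255,255));m[:, 480:]=0
for a,c,b,mm in blobs((m>0).astype(np.uint8),20): print("blue",a,c,plane("top",c,.125).round(3))
E
```

```text
time_s: 20.5
position: [0.5511, 0.0329, 0.2091]
tcp_rot: [[0.001, 1.0, -0.004], [1.0, -0.001, 0.001], [0.001, -0.004, -1.0]]
force: [0.3, 1.5, -0.9]
opening: 1.0
blue 129 [435.58139535 132.18604651] [ 0.715 -0.24   0.125]
```

```bash
python3 -m jog '[[[0,0,35],[0,0,0],0],[[0,0,60],[0,0,0],0.2],[[0,0,74],[0,0,0],0.4],[[0,0,80],[0,0,0],0.5],[[0,0,82],[0,0,0],0.5],[[0,0,82],[0,0,0],0.5],[[0,0,82],[0,0,0],0.5],[[0,0,82],[0,0,0],0.5]]'
```

```text
time_s: 21.22
position: [0.5536, 0.0323, 0.1298]
tcp_rot: [[0.0, 1.0, 0.002], [1.0, -0.0, -0.0], [-0.0, 0.002, -1.0]]
force: [-0.1, -0.1, 0.2]
opening: 0.56
```

```bash
python3 -m jog '[[[0,-0.6,3],[0,0,0],0.58],[[0,-0.6,3],[0,0,0],0.62],[[0,-0.6,3],[0,0,0],0.7],[[0,-0.6,3],[0,0,0],0.9],[[0,-0.6,3],[0,0,0],0.9],[[0,-0.6,3],[0,0,0],0.9],[[0,-0.6,3],[0,0,0],0.9]]' && python3 -m jog '[[[0,0,-4],[0,0,0],0.9],[[0,0,-10],[0,0,0],0.9],[[0,0,-20],[0,0,0],0.9],[[0,0,-20],[0,0,0],0.9]]'
```

```text
time_s: 21.8
position: [0.5524, 0.032, 0.1259]
tcp_rot: [[0.001, 1.0, 0.001], [1.0, -0.001, -0.0], [-0.0, 0.001, -1.0]]
force: [0.0, 0.3, 1.8]
opening: 0.343
time_s: 22.13
position: [0.5532, 0.032, 0.1474]
tcp_rot: [[0.001, 1.0, 0.003], [1.0, -0.001, -0.0], [-0.0, 0.003, -1.0]]
force: [0.8, -1.1, -3.3]
opening: 0.342
```

Rotor gripped on the neck (30 mm ✓, 3.3 N ✓). Lifting clear of the spindle and carrying it towards the cork.

```bash
python3 -m jog '[[[0,0,-25],[0,0,0],0.9],[[0,0,-50],[0,0,0],0.9],[[0,0,-75],[0,0,0],0.9],[[0,0,-95],[0,0,0],0.9],[[0,0,-105],[0,0,0],0.9],[[0,0,-105],[0,0,0],0.9],[[-20,-6,-105],[0,0,0],0.9],[[-50,-16,-105],[0,0,0],0.9]]' && python3 -m jog '[[[-30,-9,0],[0,0,0],0.9],[[-60,-19,0],[0,0,0],0.9],[[-90,-28,0],[0,0,0],0.9],[[-120,-38,0],[0,0,0],0.9],[[-150,-47,0],[0,0,0],0.9],[[-180,-57,0],[0,0,0],0.9],[[-210,-66,0],[0,0,0],0.9],[[-240,-76,0],[0,0,0],0.9],[[-263,-83,0],[0,0,0],0.9],[[-283,-89,0],[0,0,0],0.9],[[-293,-92.5,0],[0,0,0],0.9],[[-293,-92.5,0],[0,0,0],0.9]]'
python3 - <<'E'
from h import *
im,st=look("wrist","pics/w10.png");print(np.round(st["position"],4),np.round(st["force"],2),st["joint_positions"])
E
```

```text
time_s: 22.8
position: [0.5357, -0.0162, 0.2495]
tcp_rot: [[-0.003, 1.0, -0.001], [1.0, 0.003, 0.002], [0.002, -0.001, -1.0]]
force: [0.5, -1.2, -3.8]
opening: 0.345
time_s: 23.8
position: [0.4423, -0.3125, 0.2492]
tcp_rot: [[0.004, 1.0, -0.002], [1.0, -0.004, 0.001], [0.001, -0.002, -1.0]]
force: [-0.1, 0.4, -3.4]
opening: 0.342
[ 0.4423 -0.3125  0.2492] [-0.12  0.42 -3.4 ] [-4.70496148e+01  2.19924553e+01  9.22195318e+01 -3.62477180e-02
  6.58889359e+01 -4.68222743e+01]
```

View pics/w10.png

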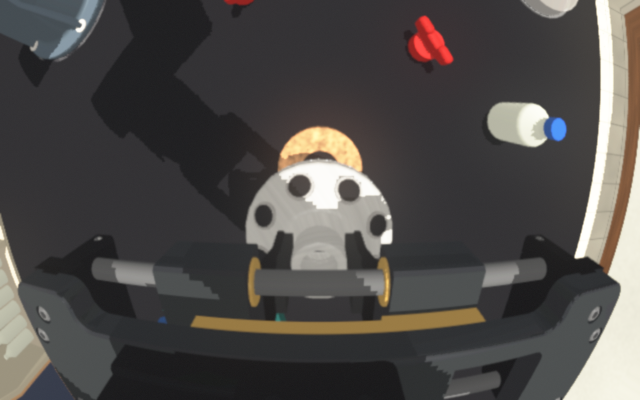

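The rotor hangs upright and the cork is partly visible behind it at (320,150). I fit the visible arc as a check.

Run:
```python
from h import *
from scipy.optimize import least_squares
im=cv2.imread("pics/w10.png")[:,:,::-1];st=bot.read_state()
i=im.astype(int);m=((i[...,0]>90)&(i[...,0]>1.35*i[...,2])&(i[...,1]<.85*i[...,0])&(i[...,1]>.4*i[...,0])).astype(np.uint8);m[190:]=0;m[:110]=0;m[:,:260]=0;m[:,380:]=0
P=[]
for u in range(284,358,3):
    c=np.where(m[:,u])[0]
    if len(c) and c.min()<150: P.append(plane("wrist",(u,c.min()-.5),.025,st)[:2])
P=np.array(P);f=least_squares(lambda q:np.hypot(*(P-q).T)-.054,[.4445,-.31],loss="soft_l1",f_scale=.002);print(f.x.round(4),len(P),np.abs(f.fun).max())
im=vision.capture("side");print(st["position"])
```

```text
[ 0.4446 -0.3043] 25 0.0006765333798625373
[ 0.4426596  -0.31065153  0.24941406]
```

The arc gives (0.444, −0.306±2) and the top view (0.4445, −0.310). Taking (0.444, −0.3085) is well within the 6 mm hole clearance. I lower to just above the cork and look.

```bash
python3 -m jog '[[[1,1,25],[0,0,0],0.9],[[2,1.3,60],[0,0,0],0.9],[[2,1.3,95],[0,0,0],0.9],[[2,1.3,125],[0,0,0],0.9],[[2,1.3,150],[0,0,0],0.9],[[2,1.3,161],[0,0,0],0.9],[[2,1.3,161],[0,0,0],0.9],[[2,1.3,161],[0,0,0],0.9],[[2,1.3,161],[0,0,0],0.9]]'
python3 - <<'E'
from h import *
im,st=look("side","pics/s6.png");print(np.round(st["position"],4),np.round(st["force"],2))
t,_=look("top","pics/t6.png")
a=cv2.resize(im[300:400,320:440,::-1],(480,400),interpolation=2);b=cv2.resize(t[200:310,400:510,::-1],(310,310));o=np.zeros((400,790,3),np.uint8);o[:,:480]=a;o[:310,480:]=b;cv2.imwrite("pics/crop11.png",o)
E
```

```text
time_s: 24.65
position: [0.446, -0.3093, 0.0911]
tcp_rot: [[-0.0, 1.0, 0.002], [1.0, 0.0, -0.002], [-0.002, 0.002, -1.0]]
force: [-0.0, 0.2, -2.8]
opening: 0.337
[ 0.446  -0.3093  0.0911] [-0.    0.2  -2.81]
```

The viewer limit is reached, so I check numerically with the full cork outline in the first side picture and in the top view.

```bash
python3 - <<'E'
from h import *
from scipy.optimize import least_squares
for n,box in(("side",(330,400,345,425)),("top",(225,290,425,490))):
    i=cv2.imread(f"pics/{n}0.png")[:,:,::-1].astype(int);m=((i[...,0]>70)&(i[...,0]>1.35*i[...,2])&(i[...,1]<.85*i[...,0])).astype(np.uint8)
    mm=np.zeros_like(m);mm[box[0]:box[1],box[2]:box[3]]=m[box[0]:box[1],box[2]:box[3]]
    bl=max(blobs(mm),key=lambda b:b[0]);cn,hi=cv2.findContours(bl[3].astype(np.uint8),cv2.RETR_CCOMP,1)
    for k,c in enumerate(cn):
        if len(c)<20: continue
        P=np.array([plane(n,q[0],.025,None)[:2] for q in c]);hole=hi[0][k][3]>=0
        if not hole and n=="side": P=P[P@np.array([.7,.7])>np.median(P@np.array([.7,.7]))]
        R=.024 if hole else .054
        f=least_squares(lambda q:np.hypot(*(P-q[:2]).T)-q[2],[.444,-.309,R],loss="soft_l1",f_scale=.002);print(n,"hole" if hole else "outer",len(P),f.x.round(4))
E
python3 -m jog '[[[0,-1,0],[0,0,0],0.9],[[0,-1,0],[0,0,0],0.9]]'
```

```text
side outer 84 [ 0.4432 -0.312   0.0546]
side hole 58 [ 0.4387 -0.314   0.0195]
top outer 136 [ 0.4447 -0.3092  0.0559]
top hole 49 [ 0.4449 -0.3081  0.0207]
time_s: 24.92
position: [0.444, -0.3092, 0.0908]
tcp_rot: [[0.001, 1.0, 0.001], [1.0, -0.001, -0.001], [-0.001, 0.001, -1.0]]
force: [0.1, 0.5, -3.4]
opening: 0.341
```

The estimates cluster at (0.444, −0.310) and the TCP is at (0.444, −0.309). Lowering slowly.

```bash
python3 -m jog '[[[0.5,0,6],[0,0,0],0.9],[[0.5,0,12],[0,0,0],0.9],[[0.5,0,17],[0,0,0],0.9],[[0.5,0,22],[0,0,0],0.9],[[0.5,0,26],[0,0,0],0.9],[[0.5,0,29],[0,0,0],0.9],[[0.5,0,29],[0,0,0],0.9]]'
```

```text
time_s: 25.5
position: [0.4433, -0.308, 0.0597]
tcp_rot: [[0.001, 1.0, -0.001], [1.0, -0.001, 0.001], [0.001, -0.001, -1.0]]
force: [-0.3, -0.0, -3.6]
opening: 0.34
```

```bash
python3 -m jog '[[[0,0,1],[0,0,0],0.9],[[0,0,2],[0,0,0],0.9],[[0,0,2],[0,0,0],0.9],[[0,0,2],[0,0,0],0.9]]'
```

```text
time_s: 25.83
position: [0.4438, -0.3084, 0.0588]
tcp_rot: [[0.001, 1.0, 0.0], [1.0, -0.001, -0.0], [-0.0, 0.0, -1.0]]
force: [-0.1, -0.9, -3.4]
opening: 0.341
```

```bash
python3 -m jog '[[[0,0,0.7],[0,0,0],0.9],[[0,0,1.5],[0,0,0],0.9],[[0,0,2.5],[0,0,0],0.9],[[0,0,2.5],[0,0,0],0.9],[[0,0,2.5],[0,0,0],0.9]]'
```

```text
time_s: 26.25
position: [0.4439, -0.3085, 0.0579]
tcp_rot: [[0.0, 1.0, 0.001], [1.0, -0.0, -0.001], [-0.001, 0.001, -1.0]]
force: [-0.9, 1.5, 8.7]
opening: 0.338
```

Seated: the force went from −3.4 to +8.7 N at TCP 57.9 mm (expected 58). Releasing gently and retreating straight up.

```bash
python3 -m jog '[[[0,0,-1.2],[0,0,0],0.9],[[0,0,-1.2],[0,0,0],0.62],[[0,0,-1.2],[0,0,0],0.5],[[0,0,-1.2],[0,0,0],0.3],[[0,0,-1.2],[0,0,0],0.3],[[0,0,-1.2],[0,0,0],0.3]]' && python3 -m jog '[[[0,0,-15],[0,0,0],0.3],[[0,0,-50],[0,0,0],0.3],[[0,0,-90],[0,0,0],0.3],[[0,0,-130],[0,0,0],0.3],[[0,0,-130],[0,0,0],0.3],[[0,0,-130],[0,0,0],0.3]]'
python3 - <<'E'
from h import *
from scipy.optimize import least_squares
im,st=look("wrist","pics/w12.png");print(np.round(st["position"],4),np.round(st["force"],2))
# rotor silhouette: bright grey disc; cork ring edges
hsv=cv2.cvtColor(im,cv2.COLOR_RGB2HSV);m=((hsv[...,1]<60)&(hsv[...,2]>70)).astype(np.uint8);m[:100]=0;m[265:]=0;m[:,:220]=0;m[:,420:]=0
for a,c,b,mm in blobs(m,800): print("grey",a,c.round(1),b)
for n in("top","side"):
    im=vision.capture(n);cv2.imwrite(f"pics/{n}9.png",im[:,:,::-1])
    for nm,p in(("neck top",(.4439,-.3085,.079)),("cork",(.444,-.3095,.025))): print(n,nm,pix(n,p).round(1))
    for a,c,b,mm in blobs(red(im),30): print(n,"red",a,c.round(1))
    hsv=cv2.cvtColor(im,cv2.COLOR_RGB2HSV);m=((hsv[...,1]<60)&(hsv[...,2]>60)).astype(np.uint8)
    p=pix(n,(.444,-.309,.05)).astype(int);w=np.zeros_like(m);w[max(0,p[1]-40):p[1]+40,p[0]-40:p[0]+40]=1
    for a,c,b,mm in blobs(m*w,150): print(n,"grey",a,c.round(1),b,"@z.05",plane(n,c,.05).round(3))
E
```

```text
time_s: 26.75
position: [0.4438, -0.3084, 0.0573]
tcp_rot: [[0.001, 1.0, 0.0], [1.0, -0.001, -0.0], [-0.0, 0.0, -1.0]]
force: [-0.0, -0.8, 0.1]
opening: 0.6
time_s: 27.25
position: [0.4451, -0.3097, 0.19]
tcp_rot: [[0.001, 1.0, 0.005], [1.0, -0.001, -0.005], [-0.005, 0.005, -1.0]]
force: [0.8, 0.7, -1.1]
opening: 0.7
[ 0.4451 -0.3097  0.19  ] [ 0.82  0.69 -1.05]
grey 7716 [344.5 139.4] [251 100 157 129]
grey 7174 [318.9 187. ] [272 135  96 114]
top neck top [466.4 257.4]
top cork [458.3 255.8]
top red 345 [387.  198.2]
top red 136 [186.9 261.3]
top red 370 [356.4 303.3]
top grey 1291 [460.4 255.8] [440 235  43  42] @z.05 [ 0.446 -0.306  0.05 ]
side neck top [386.3 346. ]
side cork [383.6 359.9]
side red 33 [200.6 186.5]
side red 308 [363.  267.3]
side red 508 [261.3 309.1]
side grey 1897 [385.  359.4] [360 333  51  53] @z.05 [ 0.436 -0.316  0.05 ]
```

The rotor is released and stands in the ring. As an independent check I fit the rotor body edge and the cork edge in the same fresh pictures.

```bash
python3 -m jog '[[[0,0,-30],[0,0,0],0.3],[[40,0,-60],[0,0,0],0.3],[[80,0,-60],[0,0,0],0.3],[[80,0,-60],[0,0,0],0.3],[[80,0,-60],[0,0,0],0.3],[[80,0,-60],[0,0,0],0.3]]'
python3 - <<'E'
from h import *
from scipy.optimize import least_squares
def fit(P,R): return least_squares(lambda q:np.hypot(*(P-q[:2]).T)-q[2],[.444,-.309,R],loss="soft_l1",f_scale=.0015).x.round(4)
for n in("wrist","top"):
    im,st=look(n,f"pics/{n}_f.png");hsv=cv2.cvtColor(im,cv2.COLOR_RGB2HSV);f=hsv.astype(int)
    c=pix(n,(.444,-.309,.03),st);A=[];B=[]
    if n=="wrist": print(st["position"],st["force"],c)
    for t in np.radians(range(0,360,5)):
        r=np.arange(8,75,.5);u=(c[0]+r*np.cos(t));v=(c[1]+r*np.sin(t));ok=(u>0)&(u<639)&(v>0)&(v<399)
        s=f[v[ok].round().astype(int),u[ok].round().astype(int)];brown=(s[:,1]>85)&(s[:,2]>60)&(s[:,0]<25)
        k=np.where(brown)[0]
        if len(k)<2: continue
        A.append(plane(n,(u[k[0]],v[k[0]]),.025,st)[:2]);B.append(plane(n,(u[k[-1]],v[k[-1]]),.025,st)[:2])
    print(n,len(A),"rotor edge",fit(np.array(A),.048),"cork edge",fit(np.array(B),.054))
E
```

```text
time_s: 27.9
position: [0.4434, -0.228, 0.246]
tcp_rot: [[-0.001, 1.0, -0.002], [1.0, 0.001, 0.001], [0.001, -0.002, -1.0]]
force: [-0.9, 0.7, -0.5]
opening: 0.7
[ 0.44338425 -0.22797392  0.24603608] [-0.93008229  0.68401385 -0.47369538] [318.75665397 233.3489165 ]
wrist 47 rotor edge [ 0.4449 -0.311   0.0507] cork edge [ 0.4438 -0.3044  0.0548]
top 40 rotor edge [ 0.4454 -0.3127  0.051 ] cork edge [ 0.4469 -0.3084  0.0563]
```

The apparent 4–6 mm offset of the rotor edge is mostly parallax: its rim lies above the assumed 25 mm plane, as the oversized fitted radius of 51 mm shows. If the hub had been caught on the cork, the TCP would have stopped at 70 mm rather than 58 mm, so the rotor is home. Handing in.

```bash
python3 -c "
from h import *
for n in ('top',):
    im=vision.capture(n);print([ (a,c.round(1)) for a,c,b,m in blobs(red(im),30)])
    h=cv2.cvtColor(im,cv2.COLOR_RGB2HSV);m=cv2.inRange(h,(12,90,60),(30,255,255));w=np.zeros_like(m);w[230:292,170:238]=1
    print([(a,plane(n,c,.01).round(3)) for a,c,b,mm in blobs(((m>0)*w).astype(np.uint8),15)])
print(bot.hand_in())"
```

```text
[(np.int32(346), array([387. , 198.2])), (np.int32(136), array([186.9, 261.3])), (np.int32(374), array([356.5, 303.3]))]
[(np.int32(113), array([0.451, 0.253, 0.01 ]))]
the job is handed in; nothing more can be done
None
```

The centrifuge is stripped and the job handed in at about 28 s of the 72 s allowed; the hand-in gave no verdict.

- **Nut:** I unscrewed the smallest wing nut, the one on the spindle, about 218° counterclockwise, following the thread upward. Lateral force built up to about 7 N on the first grip. I eased it off and regripped on centre; the forces I read were then only about 1–2 N. The nut stands in the tray at about (0.449, 0.325).
- **Washer:** I took it off by itself, and it lies flat in the tray at about (0.451, 0.255).
- **Rotor:** I lifted it by the neck and lowered it into the cork ring. The force changed from −3.4 N to +8.7 N at the fully-home height (tool tip at 57.9 mm, expected 58 mm), then I released it and backed away.

**Last checks:**
- **Tray and look-alikes:** the top view showed the nut and washer in the tray and the two look-alike nuts unmoved.
- **Lid, slide box and wash bottle:** I did not measure these again at the end.
- **Rotor centring:** the edge fits disagreed. They put the rotor 4–7 mm off the ring's centre. I put most of that down to parallax, since the grip position at release was within about 2 mm of the estimated ring centre, but I did not confirm it separately.
- **Rotor tilt:** I did not measure it after release.
- **Picture limit:** the 12-picture viewing limit ran out before the rotor was lowered. After that I relied on numbers, not on looking.

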